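# Pack a bush and a spacer ring from the sloped parts bin into a lidded tin

## Robot

A 6-joint arm with a two-finger parallel gripper is mounted at the origin on a cart in front of the work surface, level with it; the furniture and walls round the work are solid. World frame = base frame: x ahead of the robot, y to its left, z up, the work surface at z = 0. Lengths are in m, angles in rad, forces in N, time in s.
With the tool pointing down it reaches from about 0.3 to 0.775 m from the base axis. Payload 14.6 kg.
Tool frame: the origin (TCP) lies on the centre line of the jaws, within the pads' length; the fingertips stand 19 mm ahead of it and the grasp point (between the pads) is the TCP; z points along the fingers, y is the line along which they close (so a half turn about z gives the same grasp; the last joint's range is limited). The gripper opens to 94 mm and grips with 3 to 60 N. Pads are 16 mm wide; open, the fingers measure 119 mm over their backs; the gripper's body (75 mm by 177 mm) begins 78 mm behind the grasp point.
Start: joints at [1.059, 0.3, 1.521, -0, 1.321, -0.067], TCP at [0.237, 0.496, 0.224] pointing down, gripper open.
Joint ranges: [-3.03, 3.03], [-0.79, 2.21], [0.23, 2.52], [-1.04, 4.18], [0, 3.07], [-2.55, 2.55]. Speed limits (rad/s): [2.22, 2.22, 2.57, 3.14, 3.14, 3.14].

## Interface

Orientations are given as [roll, pitch, yaw] about the fixed x, y, z axes, in that order (R = Rz(yaw) Ry(pitch) Rx(roll)).
In Python, from station import get_obs, camera, workorder gives the robot as it stands.
- The arm moves only by the tool play_rows, never from a script. Its argument "motion" is a list that holds one entry, the list of rows, each a list of 7 numbers: the shift along the tool's x, y, z as a fraction of full scale, then the turn, a rotation vector about the tool's x, y, z as a fraction of full scale, then the opening, from -1 (shut) to 1 (fully open). In form: [[[x, y, z, ax, ay, az, grip], ...]]. A call has 1 to 10 rows; each row is the pose to reach, as a shift and turn from the pose commanded when the call began, along the tool's axes at that moment, turning the shorter way round; what a row does not reach only later rows make up. Full scale, the value 1, is 0.25 m for a shift and 2 pi rad for a turn. A row lasts 1/10 s, in which the tool goes at most 50 mm and 8.59 degrees, less where a joint would pass 70% of its speed; a pose out of reach is approached as far as the arm can. A call with a number of a shift or a turn outside -1 to 1 is refused whole. A call with a gripper value outside its range is refused whole. The fingers move at their own pace and stop on an object; "grip_force" is the grip in N (left out, the last holds). Time passes only in rows, so rows that repeat a pose let the fingers close. It gives the time, the measured TCP pose, the force, the opening and the grip force at its end, in the units of the state.
- get_obs(): the state, without advancing time (a new reading comes with each control period).
- camera(name): name is "scene" or "side" or "wrist"; returns a dict with "frame" (400x640x3 uint8, red, green, blue), "z_map" (400x640 float32, m along the optical axis (not along the pixel's ray), 0 where there is no reading), "camera_matrix" (3x3 intrinsics, pixels), "T" (4x4, takes a point from camera to world coordinates); the wrist camera has in their place "T_tool_cam" (4x4, takes a point from camera to tool coordinates, whose origin is the TCP and whose axes are the flange's). Camera axes: x right, y up, looking along -z (the intrinsics and any distortion apply to the point x, -y, -z); pixel columns grow to the right and rows downward; lengths in m; the calibration is good to about 2 mm. A picture is of the moment at which its call begins: read the wrist's pose just before it.
- workorder.hand_in(): hands the job in; it is judged then, once.
The state is a dict: "time_s": time; "qpos": joint angles; "joint_vel": joint speeds; "tau": joint torques, N m; "ee_pos": TCP position; "eef_rot": TCP orientation; "force": force on the tool from outside, world axes, zero at the start; "moment": the same for the moment, N m; "grip_width": finger opening in m; "grip_force": force on a finger pad.
Only numpy, scipy, OpenCV 4.12 (cv2) and the standard library are available. Lean on these libraries where they do the work, as an engineer would, in place of code of your own. Each camera call takes 0.05 s, during which the arm holds its last target. There are 200 camera calls.

## Task

Take the stepped bush and the plain ring out of the sloped parts bin, reaching in at a slant under its overhanging tray, and stand them flat side by side in the open steel tin; leave the nut in its compartment. Then swing the tin's lid shut and press firmly down on it (a good 10 N, but not more than 40 N) for a moment to make sure it is fully home.

Things in the scene. Friction and masses are not known exactly. Their poses are not given: they have to be found in the camera images.
- bin_rack: Fixed grey sheet-steel parts bin, 303 wide (y) x 160 x 242 high, open towards the robot (-x). Origin: centre of its underside, x to its back, z up. Its floor rises 30 degrees towards the back over 150 mm, normal (-0.5, 0, 0.866). Three compartments 96 mm wide inside, centred at y = -99, 0, +99; 3 mm dividers stand 30 mm off the floor.
- floor_foot (a point): Lowest line of the bin's sloped floor, upper surface, mid-width: bin x = -70, z = 30 mm. The front lip here stands 8 mm off the floor.
- tray_edge (a point): Lower front edge, mid-width, of the tray that overhangs the compartments along the whole bin: bin x = -61, underside z = 214 mm, reaching back to the rear panel at x = 85. It blocks a gripper coming straight down on the parts; one tilted 30 degrees, along the floor's normal, passes in front of it.
- bush: Stepped turned steel bush, 26 mm diameter, 22 mm high, 0.05 kg. Origin: centre of its underside; z is its axis. Starts on the sloped floor of one of the three compartments (which one varies), near the lip, its axis along the floor's normal. Take it across the outside.
- ring: Plain turned steel ring, 36 mm outer diameter, 18 mm high, 0.05 kg. Origin: centre of its underside; z is its axis. Starts in another of the compartments, as the bush does. Take it across the outside; the bore is not to be relied on.
- nut: Steel hexagon nut, 24 mm across flats, 13 mm high; origin: centre of its underside. It lies in the remaining compartment and stays there.
- tin: Open flat steel tin with hinged lid, fixed on the bench: outside 116 mm (x) by 176 mm (y), 36 mm high; walls and floor 3 mm (inside 110 x 170 mm, 33 mm deep). Origin: centre of its underside; the lid hinges on its far (+x) top edge.
- tin_lid (a joint): Angle of the tin's lid about its far edge, rad: 0 = shut, 1.57 = upright, up to 2.0 = leaning back. Stiff hinge: the lid stays where it is left; about 4 N at its edge moves it.
- lid_edge (a point): Middle of the lid's free edge, on its outer (when shut: upper) face; the lid is a 116 x 176 mm sheet, 3 mm thick with a 1 mm raised panel.
- lid_hinge (a point): Point on the lid's hinge axis, mid-width, at the rear top edge of the tin: 58 mm along the tin's x, 36 mm above the bench. The axis runs along the tin's y.
Things that resemble listed ones, but are neither listed nor needed, are in the scene too. Leave any red look-alike of the ring alone.

How it is judged:
On the way, in this order (a step that is already met when the one before it is completed fails the run):
1. bush and ring stand flat in the open tin, let go and still (x of bush in the frame of tin between -0.055 and 0.055 m and y of bush in the frame of tin between -0.085 and 0.085 m and z of bush in the frame of tin between -0.002 and 0.03 m and ((angle between bush's own z axis and vertical below 0.15 rad and z of bush in the frame of tin below 0.012 m) or (angle between bush's own z axis and vertical above 2.99 rad and z of bush in the frame of tin above 0.015 m)) and contact force between each of bush, ring and the fingers below 0.1 N and linear speed of each of bush, ring below 0.02 m/s and x of ring in the frame of tin between -0.055 and 0.055 m and y of ring in the frame of tin between -0.085 and 0.085 m and z of ring in the frame of tin between -0.002 and 0.03 m and ((angle between ring's own z axis and vertical below 0.15 rad and z of ring in the frame of tin below 0.012 m) or (angle between ring's own z axis and vertical above 2.99 rad and z of ring in the frame of tin above 0.015 m)) and value of joint tin_lid above 0.5 rad), for 0.2 s.
2. the lid is shut and pressed home with more than 8 N (value of joint tin_lid below 0.03 rad and contact force between the fingers and tin_lid above 8 N), for 0.2 s.
At the end, for the whole second after the job is handed in: The bush and the ring both stand flat (axis within 0.15 rad of vertical, either way up) on the tin's floor, not one on the other, at rest and let go; the lid is shut to within 0.03 rad; the nut lies in its bin compartment, within 60 mm of where it started (x of bush in the frame of tin between -0.055 and 0.055 m and y of bush in the frame of tin between -0.085 and 0.085 m and z of bush in the frame of tin between -0.002 and 0.03 m and ((angle between bush's own z axis and vertical below 0.15 rad and z of bush in the frame of tin below 0.012 m) or (angle between bush's own z axis and vertical above 2.99 rad and z of bush in the frame of tin above 0.015 m)) and contact force between each of bush, ring and the fingers below 0.1 N and linear speed of each of bush, ring below 0.02 m/s and x of ring in the frame of tin between -0.055 and 0.055 m and y of ring in the frame of tin between -0.085 and 0.085 m and z of ring in the frame of tin between -0.002 and 0.03 m and ((angle between ring's own z axis and vertical below 0.15 rad and z of ring in the frame of tin below 0.012 m) or (angle between ring's own z axis and vertical above 2.99 rad and z of ring in the frame of tin above 0.015 m)) and value of joint tin_lid below 0.03 rad and z of nut in the frame of bin_rack above 0.025 m and x of nut in the frame of bin_rack between -0.075 and 0.08 m and distance of nut from where it was at the start of the episode below 0.06 m); the robot touches nothing.
It fails at once if the lid is pressed with more than 40 N (contact force between the arm and tin_lid above 40 N).
It fails at once if the fingers press on the lid with more than 40 N (contact force between the fingers and tin_lid above 40 N).
It also fails if it takes over 72 s, if anything falls off the work surface, if the arm or the gripper's body presses on something with over 40 N, if the wrist force passes 120 N, or if a joint passes its speed limit or range.

## Working session

There is one attempt and no reset: what is moved stays moved. The work goes in short steps, Python scripts to look and compute and a tool call to move; the robot and the scene stay as the last step left them, time stands still between calls to the robot, and variables do not carry over. Pictures are saved under pics/ and viewed, at most 10 in all, crops included, and the job is handed in when it is done.

Besides the shell and the picture viewer there is one more tool, called by a JSON object that holds its "fn" and its "kwargs", one argument or row to a line. play_rows: Moves the arm, as the interface text tells. Its arguments: {"type":"object","properties":{"motion":{"type":"array"},"grip_force":{"type":"number"}},"required":["motion"]}

```bash
mkdir -p pics; ls; cat > h.py <<'E'
import numpy as np, cv2
from station import get_obs, camera, workorder
from scipy.spatial.transform import Rotation as R
def save(c,n,box=None,k=1):
    f=c["frame"][...,::-1]
    if box: f=f[box[1]:box[3],box[0]:box[2]]
    cv2.imwrite("pics/"+n,cv2.resize(f,None,fx=k,fy=k,interpolation=cv2.INTER_CUBIC))
def world(c,T):
    z=c["z_map"];K=c["camera_matrix"];v,u=np.mgrid[:z.shape[0],:z.shape[1]]
    P=np.stack([(u-K[0,2])/K[0,0]*z,-(v-K[1,2])/K[1,1]*z,-z],-1)
    return P@T[:3,:3].T+T[:3,3]
E
python3 - <<'E'
from h import *
o=get_obs();print({k:np.round(v,3).tolist() for k,v in o.items()})
for n in("scene","side"):
    c=camera(n);save(c,n+"0.png");np.savez(n+"0.npz",P=world(c,c["T"]),f=c["frame"],z=c["z_map"],K=c["camera_matrix"],T=c["T"])
    print(n,c["T"].round(3).tolist(),c["camera_matrix"].tolist())
E
```

```text
pics
{'time_s': 0.0, 'qpos': [1.059, 0.3, 1.522, -0.0, 1.321, -0.067], 'joint_vel': [-0.001, -0.001, -0.0, -0.001, 0.001, 0.001], 'tau': [0.001, -53.181, -35.273, 0.071, 0.024, -0.0], 'ee_pos': [0.237, 0.496, 0.224], 'eef_rot': [-3.14, -0.0, 2.697], 'force': [-1.51, 0.173, -0.572], 'moment': [-0.051, -0.004, 0.041], 'grip_force': 0.0, 'grip_width': 0.094}
scene [[-0.541, 0.451, -0.71, -0.156], [-0.841, -0.298, 0.452, 0.451], [-0.007, 0.841, 0.541, 0.643], [0.0, 0.0, 0.0, 1.0]] [[397.21087513448566, 0.0, 324.3970985615733], [0.0, 397.21087513448566, 194.65450895495377], [0.0, 0.0, 1.0]]
side [[0.997, 0.037, -0.062, 0.435], [-0.072, 0.507, -0.859, -1.058], [-0.0, 0.861, 0.508, 0.81], [0.0, 0.0, 0.0, 1.0]] [[488.22306454231386, 0.0, 326.94007199842406], [0.0, 488.22306454231386, 197.40263702007596], [0.0, 0.0, 1.0]]
```

View pics/scene0.png

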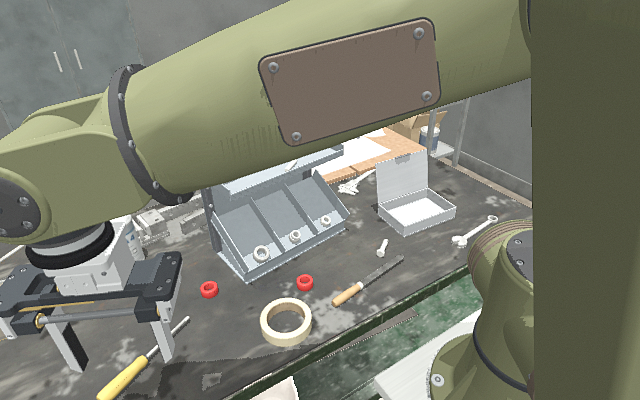

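View pics/side0.png

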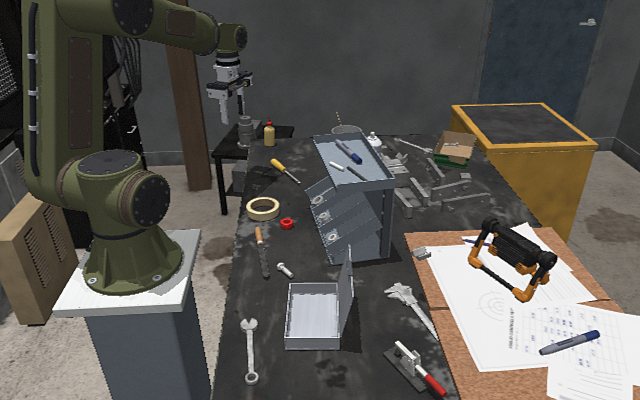

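The scene view shows three parts in the compartments at about (261,254), (295,237) and (326,220), and the tin at (415,210) with its lid up. The red look-alikes lie outside the bin at (209,289) and (305,283). Next: an enlarged crop, then measure.

```bash
python3 - <<'E'
from h import *
d=np.load("scene0.npz");f=d["f"];P=d["P"]
save({"frame":f},"crop_s.png",(200,170,360,290),5)
s=np.load("side0.npz");save({"frame":s["f"]},"crop_d.png",(280,130,400,360),2.6)
for n,D in(("scene",d),("side",s)):
    P=D["P"];ok=D["z"]>0
    # plane clusters: sloped floor normals
    q=P.reshape(*P.shape)
    gx=np.gradient(q,axis=1);gy=np.gradient(q,axis=0);N=np.cross(gx,gy);N/=np.linalg.norm(N,axis=-1,keepdims=True)+1e-12
    N*=np.sign(N[...,2:3]+1e-9)
    m=ok&(abs(N[...,2]-.866)<.05)&(P[...,2]>.02)&(P[...,2]<.14)&(P[...,0]>.3)&(P[...,0]<.9)&(abs(P[...,1])<.4)
    pts=P[m]; print(n,m.sum())
    c=np.median(pts,0)
    for _ in range(5):
        w=np.linalg.svd(pts-pts.mean(0),full_matrices=False)[2][2];r=(pts-pts.mean(0))@w
        pts=pts[abs(r)<max(.003,2*r.std()*.7)]
    w*=np.sign(w[2]);print("floor n",w.round(4),"c",pts.mean(0).round(4),len(pts),"yaw",np.arctan2(-w[1],-w[0]), "z>",pts.min(0),pts.max(0))
for p in[(261,254),(295,237),(326,220),(415,210),(380,160),(425,155),(378,195),(404,234),(455,207)]:
    print(p,d["P"][p[1],p[0]].round(4))
print('side')
for p in[(313,310),(286,347),(339,347),(350,250),(342,300),(290,284),(334,237),(323,214),(316,200)]:
    print(p,s["P"][p[1],p[0]].round(4))
E
```

```text
scene 1482
floor n [-0.296  -0.0113  0.9551] c [0.5827 0.1173 0.0773] 697 yaw 0.03812954055004578 z> [ 0.37632766 -0.32273058  0.02130342] [0.6712506  0.25111282 0.11097986]
side 817
floor n [ 0.0849 -0.0332  0.9958] c [0.7059 0.0076 0.0414] 307 yaw 2.7691813311462634 z> [ 0.46819079 -0.39961247  0.02000361] [0.89945687 0.39660924 0.07616646]
(261, 254) [0.5052 0.2033 0.0398]
(295, 237) [0.4988 0.1173 0.0556]
(326, 220) [0.5346 0.0075 0.0387]
(415, 210) [ 0.4797 -0.2547  0.0013]
(380, 160) [ 0.7477 -0.3476  0.015 ]
(425, 155) [ 0.5337 -0.3237  0.1315]
(378, 195) [ 0.5299 -0.1576  0.0588]
(404, 234) [ 0.4091 -0.1483  0.0086]
(455, 207) [ 0.397  -0.316   0.0358]
side
(313, 310) [ 0.4637 -0.2084  0.0018]
(286, 347) [ 0.4009 -0.3211  0.007 ]
(339, 347) [ 0.5139 -0.3247  0.002 ]
(350, 250) [0.5759 0.0141 0.0044]
(342, 300) [ 0.5257 -0.2597  0.0754]
(290, 284) [ 0.4116 -0.1476  0.0319]
(334, 237) [0.5309 0.0068 0.0553]
(323, 214) [0.5088 0.1192 0.0577]
(316, 200) [0.4935 0.2112 0.0503]
```

View pics/crop_s.png

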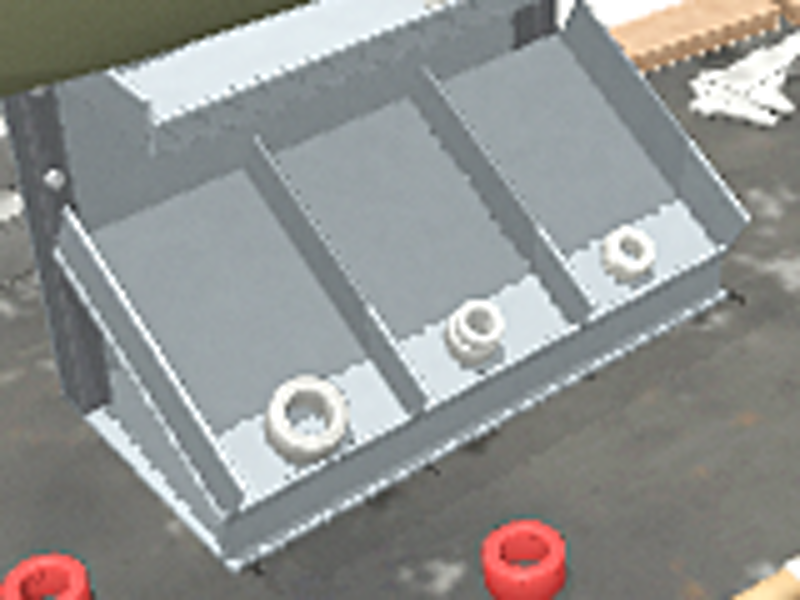

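View pics/crop_d.png

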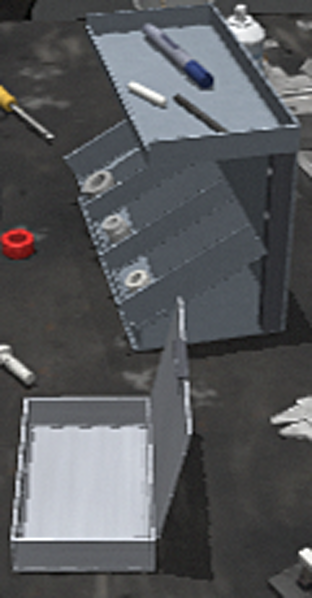

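In the crop, the large plain ring is at crop (308,412), scene (261.6,252), in the +y compartment. The stepped bush, with a narrower upper part, is at crop (478,328), scene (295.5,235.5), in the middle compartment. The hexagonal nut is at crop (628,252), in the -y compartment. The red rings at (209,289) and (305,283) lie outside the bin and stay put.

```bash
cat > m.py <<'E'
from h import *
d=np.load("scene0.npz");s=np.load("side0.npz")
def fit(D,polys):
    m=np.zeros(D["z"].shape,np.uint8)
    for p in polys: cv2.fillPoly(m,[np.array(p)],1)
    Q=D["P"][(m>0)&(D["z"]>0)]
    for _ in range(6):
        c=Q.mean(0);w=np.linalg.svd(Q-c,full_matrices=False)[2][2];r=(Q-c)@w;Q=Q[abs(r)<max(.002,2*r.std())]
    w=w*np.sign(w[2]);return c,w,r.std(),len(Q)
c,n,sd,k=fit(d,[[(230,222),(246,210),(264,236),(250,246)],[(260,204),(280,194),(298,222),(278,228)],[(295,188),(310,180),(330,208),(318,212)]])
print("scene floor",c.round(4),n.round(4),sd,k)
def ray(D,u,v,c,n,h):
    K=D["K"];T=D["T"];r=T[:3,:3]@np.array([(u-K[0,2])/K[0,0],-(v-K[1,2])/K[1,1],-1]);o=T[:3,3]
    return o+r*(((c+n*h-o)@n)/(r@n))
for nm,D,pp in(("scene",d,dict(ring=(261.6,253),bush=(295.5,235.5),nut=(325.6,220))),("side",s,dict(ring=(317,200),bush=(323.5,215.5),nut=(332,237)))):
    H=(D["P"]-c)@n
    for a,(u,v) in pp.items():
        u0,v0=int(u),int(v);b=(slice(v0-12,v0+13),slice(u0-12,u0+13))
        h=H[b].ravel();Q=D["P"][b].reshape(-1,3);Q=Q[(h>.004)&(h<.03)]
        Q=Q[np.linalg.norm(Q-Q.mean(0),axis=1)<.03] if len(Q) else Q
        hh=(Q-c)@n;top=Q[hh>np.percentile(hh,90)-.004]
        print(nm,a,len(Q),"top h",np.percentile(hh,[50,90,97]).round(4),"top mid",((top.max(0)+top.min(0))/2).round(4),"mean",top.mean(0).round(4),"ext",np.ptp(top,axis=0).round(3))
print("ring ray",ray(d,261.6,252.0,c,n,.018),"bush",ray(d,296.3,234.8,c,n,.022),"nut",ray(d,325.8,219.6,c,n,.013))
print("side ring ray",ray(s,280+97/2.6,130+181/2.6,c,n,.018),"bush",ray(s,280+116/2.6,130+222/2.6,c,n,.022))
# foot line/lip pixels
for u,v in[(246,271),(248,268),(283,252),(316,235),(345,221),(343,219)]: print((u,v),d["P"][v,u].round(4),H[0,0] and ((d["P"][v,u]-c)@n).round(4))
E
python3 m.py
python3 - <<'E'
from h import *
s=np.load("side0.npz");d=np.load("scene0.npz")
# tin: rim points z 0.03-0.04 & floor & lid
for D in(d,s):
    P=D["P"][D["z"]>0]
    b=(abs(P[:,0]-.47)<.13)&(abs(P[:,1]+.235)<.13)
    r=P[b&(P[:,2]>.031)&(P[:,2]<.039)];print("rim",len(r),np.percentile(r,[1,50,99],axis=0).round(4).tolist())
    print(cv2.minAreaRect(r[:,:2].astype(np.float32)*1000))
    l=P[b&(P[:,2]>.05)];print("lid",len(l),np.percentile(l,[1,50,99],axis=0).round(4).tolist())
    cc=l.mean(0);print(np.linalg.svd(l-cc,full_matrices=False)[2][2].round(3),cc.round(4))
E
```

```text
scene floor [0.5826 0.1151 0.0762] [-0.4929 -0.0722  0.8671] 0.0012081288928760092 1633
scene ring 211 top h [0.0161 0.0191 0.0199] top mid [0.4951 0.2062 0.054 ] mean [0.4943 0.2061 0.054 ] ext [0.032 0.035 0.021]
scene bush 131 top h [0.0137 0.022  0.0236] top mid [0.5064 0.1116 0.0567] mean [0.5061 0.1118 0.0569] ext [0.018 0.023 0.013]
scene nut 92 top h [0.0107 0.0142 0.0153] top mid [0.5191 0.0227 0.0472] mean [0.5232 0.0159 0.0488] ext [0.03  0.038 0.021]
side ring 91 top h [0.0176 0.021  0.0222] top mid [0.4958 0.2038 0.0565] mean [0.4948 0.2032 0.0565] ext [0.03  0.033 0.017]
side bush 93 top h [0.0157 0.023  0.025 ] top mid [0.5068 0.1107 0.0589] mean [0.5066 0.1102 0.0583] ext [0.02  0.025 0.014]
side nut 72 top h [0.0123 0.0158 0.0168] top mid [0.5258 0.0137 0.052 ] mean [0.5256 0.0123 0.0516] ext [0.022 0.026 0.015]
ring ray [0.49459693 0.20530995 0.05441384] bush [0.50361938 0.11105375 0.05631063] nut [0.52396075 0.01493127 0.04949354]
side ring ray [0.49717585 0.20392228 0.05576428] bush [0.51260732 0.1063509  0.0610282 ]
(246, 271) [0.4699 0.255  0.0422] 0.016
(248, 2
[... 164 characters left out ...]
 219) [ 0.5221 -0.0369  0.0316] 0.0022
rim 367 [[0.3969, -0.3276, 0.031], [0.4792, -0.2323, 0.0344], [0.5259, -0.1465, 0.0385]]
((461.9139404296875, -237.5994873046875), (178.81451416015625, 123.8109359741211), 85.53971099853516)
lid 1816 [[0.5179, -0.3303, 0.0511], [0.5333, -0.2393, 0.1014], [0.5481, -0.156, 0.1506]]
[-0.977  0.066  0.203] [ 0.5332 -0.2404  0.1011]
rim 413 [[0.398, -0.3309, 0.0311], [0.4573, -0.274, 0.0355], [0.5222, -0.1492, 0.0388]]
((461.52606201171875, -240.13742065429688), (179.03541564941406, 118.39209747314453), 86.39217376708984)
lid 782 [[0.5172, -0.3324, 0.0509], [0.5324, -0.2606, 0.1073], [0.5476, -0.1584, 0.1547]]
[-0.978  0.064  0.2  ] [ 0.5322 -0.256   0.1068]
```

```bash
cat > g.py <<'E'
from h import *
n=np.array([-.493,-.0722,.867]);n/=np.linalg.norm(n)
y=np.cross(n,[1,0,0.]);by=np.array([-.146,.989,0]);by-=n*(by@n);by/=np.linalg.norm(by)
RB=np.stack([np.cross(by,-n),by,-n],1)           # tilted, in bin
t=np.deg2rad(-3.9);ty=np.array([-np.sin(t),np.cos(t),0]);zd=np.array([0,0,-1.])
RT=np.stack([np.cross(ty,zd),ty,zd],1)           # down, tin-aligned
tx=np.array([np.cos(t),np.sin(t),0]);TIN=np.array([.4615,-.2390,0])
ring=np.array([.5040,.2060,.0392]);bush=np.array([.5173,.1120,.0385])
def tin(x,y_,z): return TIN+x*tx+y_*ty+[0,0,z]
def go(*ws):
    o=get_obs();p=np.array(o["ee_pos"]);R0=R.from_euler("xyz",o["eef_rot"]).as_matrix()
    print("at",p.round(4),"q",np.round(o["qpos"],2),"w",round(o["grip_width"],4),"F",np.round(o["force"],1))
    for q,M in ws:
        rv=R.from_matrix(R0.T@M).as_rotvec()
        print((R0.T@(q-p)/.25).round(3).tolist()+(rv/2/np.pi).round(4).tolist(),"mm",round(1000*np.linalg.norm(q-p)),"deg",round(np.rad2deg(np.linalg.norm(rv))))
E
python3 -c "
from g import *
go((np.array([.37,.26,.23]),RB),(ring+n*.14,RB))"
```

```text
at [0.2365 0.4963 0.2239] q [ 1.06  0.3   1.52 -0.    1.32 -0.07] w 0.0939 F [-0.   0.8  0.1]
[-0.889, -0.624, -0.024, -0.0246, -0.0806, -0.0919] mm 271 deg 45
[-1.234, -0.743, 0.254, -0.0246, -0.0806, -0.0919] mm 366 deg 45
```

{"fn": "play_rows", "kwargs": {
  "motion": [
    [[-0.889,-0.624,-0.024,-0.0246,-0.0806,-0.0919,0.28],[-0.889,-0.624,-0.024,-0.0246,-0.0806,-0.0919,0.28],[-0.889,-0.624,-0.024,-0.0246,-0.0806,-0.0919,0.28],[-0.889,-0.624,-0.024,-0.0246,-0.0806,-0.0919,0.28],[-0.889,-0.624,-0.024,-0.0246,-0.0806,-0.0919,0.28],[-0.889,-0.624,-0.024,-0.0246,-0.0806,-0.0919,0.28],[-0.889,-0.624,-0.024,-0.0246,-0.0806,-0.0919,0.28],[-0.889,-0.624,-0.024,-0.0246,-0.0806,-0.0919,0.28],[-0.889,-0.624,-0.024,-0.0246,-0.0806,-0.0919,0.28],[-0.889,-0.624,-0.024,-0.0246,-0.0806,-0.0919,0.28]]
  ]
}}

```text
time_s: 1.1
ee_pos: [0.3699, 0.2608, 0.2303]
eef_rot: [3.141, 0.521, -2.994]
force: [0.5, -0.2, 0.1]
grip_width: 0.0603
grip_force: 0.0
```

```bash
python3 -c "
from g import *
go((ring+n*.12,RB))"
```

```text
at [0.3699 0.2608 0.2303] q [ 0.67 -0.15  2.07 -0.36  0.79 -0.85] w 0.0603 F [ 0.5 -0.2  0.1]
[-0.051, -0.295, 0.431, 0.0002, -0.0001, 0.0001] mm 131 deg 0
```

Now above the ring, then a wrist-camera check of both parts.

{"fn": "play_rows", "kwargs": {
  "motion": [
    [[-0.05,-0.295,0.43,0,0,0,0.28],[-0.05,-0.295,0.43,0,0,0,0.28],[-0.05,-0.295,0.43,0,0,0,0.28],[-0.05,-0.295,0.43,0,0,0,0.28],[-0.05,-0.295,0.43,0,0,0,0.28]]
  ]
}}

```text
time_s: 1.6
ee_pos: [0.4445, 0.1968, 0.1431]
eef_rot: [3.141, 0.521, -2.996]
force: [0.0, 0.2, -0.7]
grip_width: 0.0603
grip_force: 0.0
```

```bash
cat > w.py <<'E'
from g import *
def wrist(name):
    o=get_obs();c=camera("wrist");T=np.eye(4);T[:3,:3]=R.from_euler("xyz",o["eef_rot"]).as_matrix();T[:3,3]=o["ee_pos"]
    T=T@c["T_tool_cam"];save(c,name+".png");np.savez(name+".npz",P=world(c,T),f=c["frame"],z=c["z_map"],K=c["camera_matrix"],T=T);return c,T
E
python3 -c "
from w import *
wrist('w1');D=np.load('w1.npz');P=D['P'];ok=D['z']>0
for nm,q in(('ring',ring),('bush',bush)):
    h=(P-q)@n;r=np.linalg.norm((P-q)-h[...,None]*n,axis=-1)
    fl=ok&(r>.024)&(r<.038)&(abs(h)<.008);m=ok&(r<.028)&(h>.007)&(h<.03)
    if m.sum()<20: print(nm,'few');continue
    f0=np.median(h[fl]);t=P[m];hh=(t-q)@n;top=np.percentile(hh,90);t=t[hh>top-.003]
    (cx,cy),rr=cv2.minEnclosingCircle(np.stack([(t-q)@RB[:,0],(t-q)@RB[:,1]],1).astype(np.float32)*1000)
    vv,uu=np.nonzero(m);print(nm,'floor h',f0,'top',top,'centre off tool x,y mm',cx,cy,'r',rr,'pix',uu.mean(),vv.mean())
go((ring+n*.022,RB))
"
```

```text
ring floor h 0.0005386658386184082 top 0.01913417061297234 centre off tool x,y mm 0.16735026240348816 -0.08768048882484436 r 18.123960494995117 pix 317.24464831804283 197.77471967380225
bush floor h 0.0011626093064336282 top 0.02336872669987731 centre off tool x,y mm -0.05674057453870773 -0.3731217682361603 r 11.516246795654297 pix 216.58413132694938 196.03009575923392
at [0.4445 0.1972 0.1439] q [ 0.41  0.04  2.12 -0.28  0.49 -1.1 ] w 0.0604 F [-0.4 -1.1 -1.4]
[0.0, -0.0, 0.395, 0.0002, 0.0001, 0.0] mm 99 deg 0
```

View pics/w1.png

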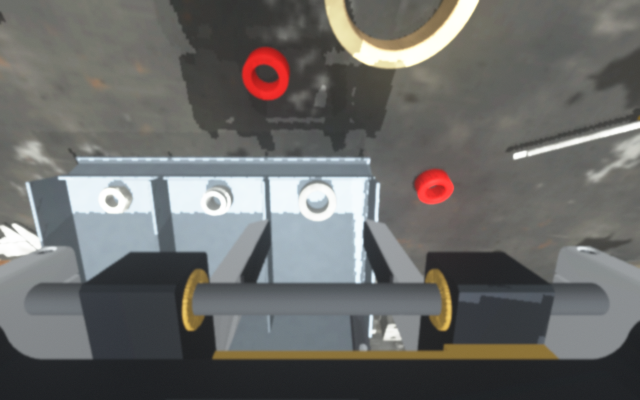

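The wrist view shows the ring at (317,198), the bush at (217,196) and the nut at (115,198). The positions agree with the other cameras to within 0.4 mm. Descend, grip and lift the ring.

{"fn": "play_rows", "kwargs": {
  "motion": [
    [[0,0,0.1,0,0,0,0.11],[0,0,0.2,0,0,0,0.11],[0,0,0.28,0,0,0,0.11],[0,0,0.34,0,0,0,0.11],[0,0,0.37,0,0,0,0.11],[0,0,0.393,0,0,0,0.11],[0,0,0.393,0,0,0,0.11],[0,0,0.393,0,0,0,-0.6],[0,0,0.393,0,0,0,-0.6],[0,0,0.393,0,0,0,-0.6]]
  ],
  "grip_force": 25
}}

```text
time_s: 2.65
ee_pos: [0.4932, 0.2037, 0.0589]
eef_rot: [3.141, 0.523, -2.996]
force: [-3.4, 0.2, 5.1]
grip_width: 0.0352
grip_force: 25.0
```

{"fn": "play_rows", "kwargs": {
  "motion": [
    [[0,0,0,0,0,0,-0.6],[0,0,0,0,0,0,-0.6],[0,0,0,0,0,0,-0.6],[0,0,-0.05,0,0,0,-0.6],[0,0,-0.15,0,0,0,-0.6],[0,0,-0.3,0,0,0,-0.6],[0,0,-0.45,0,0,0,-0.6],[0,0,-0.6,0,0,0,-0.6],[0,0,-0.6,0,0,0,-0.6]]
  ]
}}

```text
time_s: 3.55
ee_pos: [0.419, 0.1932, 0.1926]
eef_rot: [3.139, 0.529, -2.996]
force: [0.8, -0.9, -1.2]
grip_width: 0.035
grip_force: 25.0
```

```bash
python3 -c "
from g import *
go((tin(-.01,.036,.16),RT),(tin(-.01,.036,.0285),RT))"
```

```text
at [0.419  0.1932 0.1926] q [ 0.43 -0.11  2.13 -0.24  0.62 -1.13] w 0.035 F [ 0.8 -0.9 -1.2]
[0.144, -1.586, 0.062, 0.0094, 0.0838, 0.0333] mm 398 deg 33
[0.41, -1.587, 0.517, 0.0094, 0.0838, 0.0333] mm 430 deg 33
```

{"fn": "play_rows", "kwargs": {
  "motion": [
    [[0.1,-0.2,-0.1,0.0019,0.017,0.0066,-0.6],[0.13,-0.4,-0.1,0.0038,0.034,0.0133,-0.6],[0.13,-0.6,-0.1,0.0056,0.05,0.02,-0.6],[0.13,-0.8,-0.1,0.0075,0.067,0.0266,-0.6],[0.13,-1.0,-0.1,0.0094,0.0838,0.0333,-0.6],[0.13,-1.0,-0.1,0.0094,0.0838,0.0333,-0.6],[0.13,-1.0,-0.1,0.0094,0.0838,0.0333,-0.6]]
  ]
}}

```text
time_s: 4.25
ee_pos: [0.4154, -0.0618, 0.1925]
eef_rot: [-3.138, -0.008, 3.07]
force: [0.4, 0.4, -0.1]
grip_width: 0.035
grip_force: 25.0
```

```bash
python3 -c "
from g import *
go((tin(-.01,.036,.12),RT),(tin(-.01,.036,.0275),RT))"
```

```text
at [ 0.4154 -0.0618  0.1925] q [-0.23  0.04  1.9  -0.    1.21 -1.73] w 0.035 F [ 0.4  0.4 -0.1]
[-0.196, -0.549, 0.29, -0.0005, -0.0013, -0.0005] mm 163 deg 1
[-0.199, -0.548, 0.66, -0.0005, -0.0013, -0.0005] mm 220 deg 1
```

{"fn": "play_rows", "kwargs": {
  "motion": [
    [[-0.197,-0.3,0.0,0,0,0,-0.6],[-0.197,-0.549,0.1,0,0,0,-0.6],[-0.197,-0.549,0.3,0,0,0,-0.6],[-0.197,-0.549,0.3,0,0,0,-0.6],[-0.197,-0.549,0.3,0,0,0,-0.6]]
  ]
}}

```text
time_s: 4.75
ee_pos: [0.4534, -0.2005, 0.1157]
eef_rot: [-3.14, -0.011, 3.073]
force: [-0.1, 0.7, 0.2]
grip_width: 0.0352
grip_force: 25.0
```

```bash
python3 -c "
from w import *
wrist('w2')
go((tin(-.01,.036,.027),RT))
D=np.load('w2.npz');P=D['P'];L=(P-TIN)@np.stack([tx,ty,[0,0,1]],1)
ok=D['z']>0;m=ok&(abs(L[...,0])<.05)&(abs(L[...,1]+.04)<.035)&(abs(L[...,2])<.012);print('floor z',np.median(L[m][:,2]),m.sum())
for ax,s in((0,-1),(1,-1),(1,1),(0,1)):
    k=ok&(abs(L[...,2]-.036)<.003)&(abs(L[...,ax]-s*(.0565,.0865)[ax])<.008)&(abs(L[...,1-ax])<.075);print(ax,s,k.sum(),np.median(L[k][:,ax]) if k.any() else None)
"
```

```text
at [ 0.4541 -0.1998  0.1178] q [-0.49  0.31  1.78 -0.01  1.06 -1.99] w 0.035 F [-0.5  0.3  0.1]
[-0.003, -0.009, 0.363, -0.0003, -0.0014, -0.0] mm 91 deg 1
floor z 0.0031934474303979554 6291
0 -1 733 -0.05734715374862926
1 -1 506 -0.08547567666192751
1 1 374 0.0860625055072778
0 1 309 0.05509461265349374
```

View pics/w2.png

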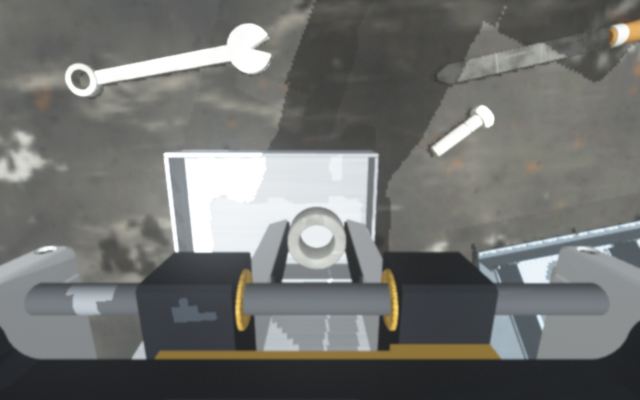

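The ring is held upright between the pads at (317,238), over the tin's +y half, and the tin pose is confirmed. Lower it and release.

{"fn": "play_rows", "kwargs": {
  "motion": [
    [[0,0,0.12,0,-0.0014,0,-0.6],[0,0,0.22,0,-0.0014,0,-0.6],[0,0,0.3,0,-0.0014,0,-0.6],[0,0,0.345,0,-0.0014,0,-0.6],[0,0,0.363,0,-0.0014,0,-0.6],[0,0,0.363,0,-0.0014,0,-0.6],[0,0,0.363,0,-0.0014,0,-0.6]]
  ]
}}

```text
time_s: 5.5
ee_pos: [0.4546, -0.2013, 0.0292]
eef_rot: [-3.138, 0.004, 3.073]
force: [0.8, -0.2, -1.1]
grip_width: 0.0348
grip_force: 25.0
```

{"fn": "play_rows", "kwargs": {
  "motion": [
    [[0,0,0.01,0,0,0,-0.6],[0,0,0.01,0,0,0,-0.6],[0,0,0.01,0,0,0,0.05],[0,0,0.01,0,0,0,0.05],[0,0,0.01,0,0,0,0.05],[0,0,-0.05,0,0,0,0.05],[0,0,-0.2,0,0,0,0.05],[0,0,-0.35,0,0,0,0.05],[0,0,-0.55,0,0,0,0.05],[0,0,-0.55,0,0,0,0.05]]
  ]
}}

```text
time_s: 6.5
ee_pos: [0.4558, -0.2019, 0.1716]
eef_rot: [-3.134, 0.011, 3.073]
force: [0.1, 0.2, 0.0]
grip_width: 0.0492
grip_force: 0.0
```

```bash
cat > chk.py <<'E'
from w import *
import sys
def chk(nm):
    wrist(nm);D=np.load(nm+'.npz');L=(D['P']-TIN)@np.stack([tx,ty,[0,0,1]],1)
    for s,lab in((.036,'ring'),(-.036,'bush')):
        m=(D['z']>0)&(abs(L[...,0]+.01)<.035)&(abs(L[...,1]-s)<.03)&(L[...,2]>.01)&(L[...,2]<.045)
        if m.sum()>20:
            q=L[m];t=q[q[:,2]>np.percentile(q[:,2],90)-.003];(a,b),r=cv2.minEnclosingCircle(t[:,:2].astype(np.float32)*1000)
            cc=t.mean(0);w=np.linalg.svd(t-cc)[2][2] if len(t)<3000 else 0
            print(lab,'tin xy mm',a,b,'r',r,'topz',np.percentile(q[:,2],[50,90]),'n',w)
chk(sys.argv[1])
go((np.array([.41,0.06,.23]),RB),(bush+n*.12,RB))
E
python3 chk.py w3
```

```text
ring tin xy mm -10.570477485656738 36.47520065307617 r 18.194841384887695 topz [0.02076467 0.02181303] n [-4.67226197e-04  1.19707809e-03  9.99999174e-01]
at [ 0.4548 -0.2014  0.1683] q [-0.49  0.23  1.74 -0.    1.16 -1.99] w 0.0494 F [-0.6  0.1 -0.9]
[0.248, 1.029, -0.254, -0.0098, -0.0816, -0.0331] mm 272 deg 32
[0.071, 1.218, 0.096, -0.0098, -0.0816, -0.0331] mm 306 deg 32
```

The ring stands flat, with its top at 21 mm. Now the bush.

{"fn": "play_rows", "kwargs": {
  "motion": [
    [[0.12,0.1,-0.2,0,0,0,0.05],[0.25,0.3,-0.25,0,0,0,0.05],[0.25,0.5,-0.25,-0.002,-0.016,-0.007,0.05],[0.25,0.7,-0.25,-0.004,-0.032,-0.013,0.05],[0.25,0.9,-0.25,-0.006,-0.048,-0.02,0.05],[0.25,1.0,-0.25,-0.008,-0.064,-0.026,0.05],[0.25,1.0,-0.25,-0.0098,-0.0816,-0.0331,0.05],[0.25,1.0,-0.25,-0.0098,-0.0816,-0.0331,0.05],[0.25,1.0,-0.25,-0.0098,-0.0816,-0.0331,0.05],[0.25,1.0,-0.25,-0.0098,-0.0816,-0.0331,0.05]]
  ]
}}

```text
time_s: 7.55
ee_pos: [0.4088, 0.0522, 0.2271]
eef_rot: [3.138, 0.515, -3.0]
force: [0.7, -0.7, 0.6]
grip_width: 0.0494
grip_force: 0.0
```

```bash
python3 -c "
from g import *
go((bush+n*.12,RB),(bush+n*.0225,RB))"
```

```text
at [0.4088 0.0522 0.2271] q [-0.01 -0.3   2.19  0.11  0.74 -1.79] w 0.0494 F [ 0.7 -0.7  0.6]
[-0.029, 0.173, 0.405, 0.0002, -0.0011, -0.0007] mm 110 deg 0
[-0.031, 0.173, 0.795, 0.0002, -0.0011, -0.0007] mm 204 deg 0
```

{"fn": "play_rows", "kwargs": {
  "motion": [
    [[-0.03,0.1,0.15,0,0,0,0.0],[-0.03,0.173,0.3,0,0,0,0.0],[-0.03,0.173,0.405,0,0,0,0.0],[-0.03,0.173,0.405,0,0,0,0.0],[-0.03,0.173,0.405,0,0,0,0.0]]
  ]
}}

```text
time_s: 8.05
ee_pos: [0.4581, 0.1036, 0.143]
eef_rot: [3.139, 0.515, -2.999]
force: [-0.7, 0.0, -0.2]
grip_width: 0.0469
grip_force: 0.0
```

```bash
python3 -c "
from w import *
go((bush+n*.0225,RB))
wrist('w4');D=np.load('w4.npz');P=D['P'];ok=D['z']>0;q=bush
h=(P-q)@n;r=np.linalg.norm((P-q)-h[...,None]*n,axis=-1)
m=ok&(r<.022)&(h>.006)&(h<.03);t=P[m];hh=(t-q)@n
for lo,hi in((.006,.015),(.018,.03)):
    k=t[(hh>lo)&(hh<hi)];print(len(k),np.median((k-q)@n),cv2.minEnclosingCircle(np.stack([(k-q)@RB[:,0],(k-q)@RB[:,1]],1).astype(np.float32)*1000))
print('hist',np.histogram(hh,bins=12,range=(.006,.03))[0])
"
```

```text
at [0.4581 0.1036 0.143 ] q [ 0.14 -0.01  2.17  0.01  0.46 -1.58] w 0.0469 F [-0.7  0.  -0.2]
[-0.002, -0.002, 0.391, 0.0003, -0.0011, -0.0005] mm 98 deg 0
188 0.01155437179098506 ((5.1232523918151855, -0.0604761578142643), 17.276124954223633)
301 0.022791709666810645 ((-0.2931579649448395, -0.1497843861579895), 11.342975616455078)
hist [ 26  55  16  30  98  30  13  53 213  22   0   0]
```

{"fn": "play_rows", "kwargs": {
  "motion": [
    [[0,0,0.1,0,-0.001,0,0.0],[0,0,0.2,0,-0.001,0,0.0],[0,0,0.28,0,-0.001,0,0.0],[0,0,0.34,0,-0.001,0,0.0],[0,0,0.37,0,-0.001,0,0.0],[0,0,0.39,0,-0.001,0,0.0],[0,0,0.39,0,-0.001,0,0.0],[0,0,0.39,0,-0.001,0,-0.8],[0,0,0.39,0,-0.001,0,-0.8],[0,0,0.39,0,-0.001,0,-0.8]]
  ],
  "grip_force": 25
}}

```text
time_s: 9.1
ee_pos: [0.5057, 0.1115, 0.0587]
eef_rot: [3.139, 0.524, -2.997]
force: [-0.1, -0.2, -0.8]
grip_width: 0.0267
grip_force: 0.1
```

{"fn": "play_rows", "kwargs": {
  "motion": [
    [[0,0,0,0,0,0,-0.8],[0,0,0,0,0,0,-0.8],[0,0,0,0,0,0,-0.8],[0,0,-0.05,0,0,0,-0.8],[0,0,-0.15,0,0,0,-0.8],[0,0,-0.3,0,0,0,-0.8],[0,0,-0.45,0,0,0,-0.8],[0,0,-0.6,0,0,0,-0.8],[0,0,-0.65,0,0,0,-0.8],[0,0,-0.65,0,0,0,-0.8]]
  ]
}}

```text
time_s: 10.1
ee_pos: [0.4254, 0.0994, 0.2008]
eef_rot: [3.138, 0.527, -2.997]
force: [0.1, -0.3, 0.2]
grip_width: 0.0247
grip_force: 25.0
```

```bash
python3 -c "
from g import *
go((np.array([.40,-.1,.22]),RT),(tin(-.01,-.036,.17),RT))"
```

```text
at [0.4254 0.0994 0.2008] q [ 0.14 -0.2   2.19  0.01  0.63 -1.58] w 0.0247 F [ 0.1 -0.3  0.2]
[0.148, -0.774, -0.177, 0.0094, 0.0835, 0.0332] mm 202 deg 33
[0.167, -1.493, 0.041, 0.0094, 0.0835, 0.0332] mm 376 deg 33
```

{"fn": "play_rows", "kwargs": {
  "motion": [
    [[0.1,-0.15,-0.15,0.0019,0.017,0.0066,-0.8],[0.13,-0.35,-0.17,0.0038,0.034,0.0133,-0.8],[0.15,-0.55,-0.17,0.0056,0.05,0.02,-0.8],[0.15,-0.774,-0.177,0.0075,0.067,0.0266,-0.8],[0.15,-0.95,-0.15,0.0094,0.0835,0.0332,-0.8],[0.15,-0.99,-0.1,0.0094,0.0835,0.0332,-0.8],[0.15,-0.99,-0.1,0.0094,0.0835,0.0332,-0.8],[0.15,-0.99,-0.1,0.0094,0.0835,0.0332,-0.8]]
  ]
}}

```text
time_s: 10.9
ee_pos: [0.4166, -0.1519, 0.1999]
eef_rot: [3.141, -0.006, 3.073]
force: [0.1, -0.0, -1.0]
grip_width: 0.0244
grip_force: 25.0
```

```bash
python3 -c "
from g import *
go((tin(-.01,-.036,.11),RT))"
```

```text
at [ 0.4166 -0.1519  0.1999] q [-0.43  0.09  1.83 -0.    1.23 -1.93] w 0.0244 F [ 0.1 -0.  -1. ]
[-0.165, -0.479, 0.358, 0.0, -0.0009, -0.0001] mm 155 deg 0
```

{"fn": "play_rows", "kwargs": {
  "motion": [
    [[-0.165,-0.2,0,0,0,0,-0.8],[-0.165,-0.4,0.03,0,0,0,-0.8],[-0.165,-0.479,0.16,0,0,0,-0.8],[-0.165,-0.479,0.358,0,0,0,-0.8],[-0.165,-0.479,0.358,0,0,0,-0.8],[-0.165,-0.479,0.358,0,0,0,-0.8],[-0.165,-0.479,0.358,0,0,0,-0.8]]
  ]
}}

```text
time_s: 11.6
ee_pos: [0.4507, -0.2741, 0.1145]
eef_rot: [-3.139, -0.0, 3.075]
force: [0.2, -0.9, 0.5]
grip_width: 0.0248
grip_force: 25.0
```

```bash
python3 -c "
from w import *
go((tin(-.01,-.036,.027),RT))
wrist('w5')
D=np.load('w5.npz');L=(D['P']-get_obs()['ee_pos']);m=(D['z']>0)&(np.linalg.norm(L[...,:2],axis=-1)<.012)&(abs(L[...,2])<.03)
print('bush top rel TCP z',np.percentile(L[m][:,2],[10,50,90]),m.sum(),np.linalg.svd(L[m][abs(L[m][:,2]-np.percentile(L[m][:,2],85))<.002]-L[m].mean(0))[2][2])"
```

```text
at [ 0.4507 -0.2741  0.1145] q [-0.61  0.37  1.7  -0.    1.07 -2.12] w 0.0248 F [ 0.2 -0.9  0.5]
[0.006, 0.0, 0.35, -0.0004, -0.0, 0.0002] mm 87 deg 0
bush top rel TCP z [-0.01367398 -0.00160922 -0.00015274] 1134 [0.05518884 0.04074856 0.9976441 ]
```

{"fn": "play_rows", "kwargs": {
  "motion": [
    [[0.006,0,0.12,0,0,0,-0.8],[0.006,0,0.22,0,0,0,-0.8],[0.006,0,0.29,0,0,0,-0.8],[0.006,0,0.33,0,0,0,-0.8],[0.006,0,0.352,0,0,0,-0.8],[0.006,0,0.352,0,0,0,-0.8],[0.006,0,0.352,0,0,0,-0.8]]
  ]
}}

```text
time_s: 12.35
ee_pos: [0.4484, -0.2746, 0.0249]
eef_rot: [-3.14, -0.002, 3.074]
force: [-0.6, -0.5, 0.3]
grip_width: 0.0249
grip_force: 25.0
```

{"fn": "play_rows", "kwargs": {
  "motion": [
    [[0,0,-0.004,0,0,0,-0.8],[0,0,-0.004,0,0,0,-0.15],[0,0,-0.004,0,0,0,-0.15],[0,0,-0.004,0,0,0,-0.15],[0,0,-0.06,0,0,0,-0.15],[0,0,-0.2,0,0,0,-0.15],[0,0,-0.35,0,0,0,-0.15],[0,0,-0.55,0,0,0,-0.15],[0,0,-0.6,0,0,0,-0.15],[0,0,-0.6,0,0,0,-0.15]]
  ]
}}

```text
time_s: 13.35
ee_pos: [0.4489, -0.2747, 0.1763]
eef_rot: [-3.138, 0.0, 3.073]
force: [0.9, 0.5, 0.4]
grip_width: 0.0401
grip_force: 0.0
```

```bash
python3 chk.py w6
```

```text
ring tin xy mm -10.724523544311523 36.47150802612305 r 18.023956298828125 topz [0.02062142 0.02174213] n [ 0.00437925  0.0015854  -0.99998915]
bush tin xy mm -11.806562423706055 -36.68709945678711 r 11.283890724182129 topz [0.02390503 0.02572812] n [0.00228913 0.01588996 0.99987113]
at [ 0.4482 -0.2742  0.174 ] q [-0.62  0.29  1.65 -0.    1.2  -2.12] w 0.0402 F [ 0.2 -0.6 -0.4]
[0.244, 1.323, -0.225, -0.009, -0.0831, -0.0334] mm 341 deg 32
[0.063, 1.51, 0.124, -0.009, -0.0831, -0.0334] mm 379 deg 32
```

View pics/w6.png

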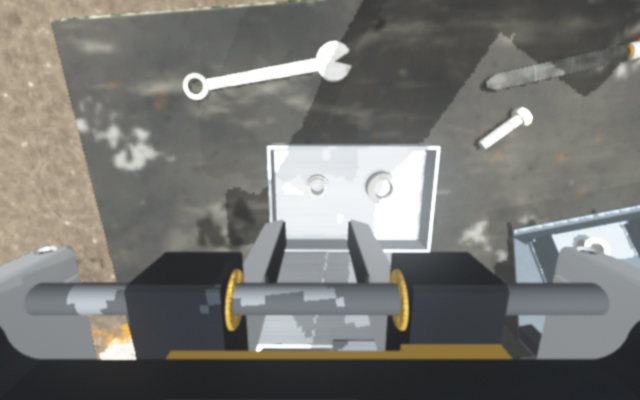

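The bush at (317,184) and the ring at (381,186) both stand flat in the tin. Next I'll go behind the lid with closed fingers and swing it shut along its arc.

```bash
cat > lid.py <<'E'
from g import *
def tcp(th,r=.095): return tin(.058-r*np.cos(th)+.004*np.sin(th)+.008, 0, .036+r*np.sin(th)+.004*np.cos(th)+.019)
E
python3 -c "
from lid import *
D=np.load('w6.npz');L=(D['P']-TIN)@np.stack([tx,ty,[0,0,1]],1);m=(D['z']>0)&(L[...,2]>.06)&(L[...,2]<.16)&(L[...,0]>.05)&(L[...,0]<.1)&(abs(L[...,1])<.08);q=L[m];print(m.sum())
if len(q)>50:
    w=np.linalg.svd(q-q.mean(0),full_matrices=False)[2][2];print(w,q.mean(0),q.max(0))
go((tin(-.01,0,.225),RT),(tin(.12,0,.225),RT),(tin(.12,0,.15),RT),(tcp(1.77),RT))"
```

```text
4842
[ 0.98019693  0.01180868 -0.19767278] [ 0.07503626 -0.03611596  0.12185037] [0.08452952 0.00748911 0.15394244]
at [ 0.4482 -0.2742  0.174 ] q [-0.62  0.29  1.65 -0.    1.2  -2.12] w 0.0402 F [ 0.2 -0.6 -0.4]
[-0.003, 0.144, -0.204, -0.0002, -0.0004, -0.0] mm 62 deg 0
[-0.523, 0.144, -0.205, -0.0002, -0.0004, -0.0] mm 145 deg 0
[-0.524, 0.144, 0.095, -0.0002, -0.0004, -0.0] mm 138 deg 0
[-0.399, 0.144, 0.106, -0.0002, -0.0004, -0.0] mm 109 deg 0
```

{"fn": "play_rows", "kwargs": {
  "motion": [
    [[0,0.08,-0.12,0,0,0,-1],[0,0.144,-0.21,0,0,0,-1],[-0.1,0.144,-0.21,0,0,0,-1],[-0.25,0.144,-0.21,0,0,0,-1],[-0.4,0.144,-0.21,0,0,0,-1],[-0.524,0.144,-0.21,0,0,0,-1],[-0.524,0.144,-0.21,0,0,0,-1],[-0.524,0.144,-0.1,0,0,0,-1],[-0.524,0.144,0.095,0,0,0,-1],[-0.524,0.144,0.095,0,0,0,-1]]
  ],
  "grip_force": 15
}}

```text
time_s: 14.4
ee_pos: [0.5779, -0.2459, 0.1419]
eef_rot: [3.138, -0.015, 3.073]
force: [-0.2, 0.4, 0.8]
grip_width: 0.0004
grip_force: 0.0
```

```bash
python3 -c "
from lid import *
go(*[(tcp(t),RT) for t in (1.8,1.7,1.6,1.5,1.4,1.3,1.2,1.1,1.0)])"
```

```text
at [ 0.5779 -0.2459  0.1419] q [-0.46  0.55  1.36 -0.    1.24 -1.96] w 0.0004 F [-0.2  0.4  0.8]
[0.101, -0.004, -0.017, 0.0006, -0.0024, -0.0001] mm 26 deg 1
[0.138, -0.004, -0.025, 0.0006, -0.0024, -0.0001] mm 35 deg 1
[0.176, -0.004, -0.029, 0.0006, -0.0024, -0.0001] mm 45 deg 1
[0.214, -0.004, -0.029, 0.0006, -0.0024, -0.0001] mm 54 deg 1
[0.252, -0.004, -0.026, 0.0006, -0.0024, -0.0001] mm 63 deg 1
[0.289, -0.004, -0.018, 0.0006, -0.0024, -0.0001] mm 72 deg 1
[0.325, -0.004, -0.007, 0.0006, -0.0024, -0.0001] mm 81 deg 1
[0.36, -0.004, 0.007, 0.0006, -0.0024, -0.0001] mm 90 deg 1
[0.394, -0.004, 0.025, 0.0006, -0.0024, -0.0001] mm 99 deg 1
```

{"fn": "play_rows", "kwargs": {
  "motion": [
    [[0.06,0,0.015,0,0,0,-1],[0.11,0,0.013,0,0,0,-1],[0.13,0,0.008,0,0,0,-1],[0.15,0,0.005,0,0,0,-1],[0.17,0,0.003,0,0,0,-1],[0.188,0,0.001,0,0,0,-1],[0.207,0,0.001,0,0,0,-1],[0.226,0,0.001,0,0,0,-1],[0.226,0,0.001,0,0,0,-1]]
  ]
}}

```text
time_s: 15.3
ee_pos: [0.5244, -0.2435, 0.1495]
eef_rot: [-3.141, -0.004, 3.073]
force: [1.7, -0.7, 2.0]
grip_width: 0.0003
grip_force: 0.7
```

```bash
python3 -c "
from lid import *
go(*[(tcp(t),RT) for t in (1.5,1.4,1.3,1.2,1.1,1.0,.9,.8)])
c=camera('side');P=world(c,c['T']);L=(P-TIN)@np.stack([tx,ty,[0,0,1]],1);m=(c['z_map']>0)&(L[...,2]>.05)&(L[...,2]<.16)&(abs(L[...,0])<.1)&(L[...,1]<-.045)&(L[...,1]>-.088);q=L[m];print(len(q),q.mean(0).round(4));w=np.linalg.svd(q-q.mean(0),full_matrices=False)[2][2];print(w,'lid angle',np.arctan2(abs(w[0]),w[2]*np.sign(w[0])))
"
```

```text
at [ 0.5244 -0.2435  0.1495] q [-0.5   0.43  1.52 -0.    1.19 -2.  ] w 0.0003 F [ 1.7 -0.7  2. ]
[-0.001, 0.001, -0.002, -0.0001, -0.0006, -0.0001] mm 1 deg 0
[0.037, 0.001, 0.001, -0.0001, -0.0006, -0.0001] mm 9 deg 0
[0.075, 0.001, 0.008, -0.0001, -0.0006, -0.0001] mm 19 deg 0
[0.111, 0.001, 0.018, -0.0001, -0.0006, -0.0001] mm 28 deg 0
[0.146, 0.001, 0.033, -0.0001, -0.0006, -0.0001] mm 37 deg 0
[0.18, 0.001, 0.05, -0.0001, -0.0006, -0.0001] mm 47 deg 0
[0.212, 0.001, 0.071, -0.0001, -0.0006, -0.0001] mm 56 deg 0
[0.241, 0.001, 0.095, -0.0001, -0.0006, -0.0001] mm 65 deg 0
115 [ 0.0532 -0.0757  0.1132]
[ 0.99352452 -0.05888325  0.09716886] lid angle 1.4733042061279118
```

The lid is following the finger, at 1.47 rad as expected. Continue the arc.

{"fn": "play_rows", "kwargs": {
  "motion": [
    [[0.037,0,0.001,0,0,0,-1],[0.075,0,0.008,0,0,0,-1],[0.111,0,0.018,0,0,0,-1],[0.146,0,0.033,0,0,0,-1],[0.18,0,0.05,0,0,0,-1],[0.212,0,0.071,0,0,0,-1],[0.241,0,0.095,0,0,0,-1],[0.241,0,0.095,0,0,0,-1]]
  ]
}}

```text
time_s: 16.15
ee_pos: [0.4634, -0.2391, 0.1249]
eef_rot: [-3.142, -0.006, 3.073]
force: [-0.1, -0.5, 0.6]
grip_width: 0.0003
grip_force: 0.0
```

```bash
python3 -c "
from lid import *
go(*[(tcp(t),RT) for t in (.8,.7,.6,.5,.4,.3,.22,.15)])"
```

```text
at [ 0.4634 -0.2391  0.1249] q [-0.55  0.35  1.71 -0.    1.09 -2.05] w 0.0003 F [-0.1 -0.5  0.6]
[-0.003, -0.0, -0.004, -0.0, -0.0009, -0.0001] mm 1 deg 0
[0.024, -0.0, 0.023, -0.0, -0.0009, -0.0001] mm 8 deg 0
[0.048, -0.0, 0.052, -0.0, -0.0009, -0.0001] mm 18 deg 0
[0.069, -0.0, 0.084, -0.0, -0.0009, -0.0001] mm 27 deg 0
[0.087, -0.0, 0.118, -0.0, -0.0009, -0.0001] mm 37 deg 0
[0.101, -0.0, 0.153, -0.0, -0.0009, -0.0001] mm 46 deg 0
[0.11, -0.0, 0.182, -0.0, -0.0009, -0.0001] mm 53 deg 0
[0.116, -0.0, 0.208, -0.0, -0.0009, -0.0001] mm 59 deg 0
```

{"fn": "play_rows", "kwargs": {
  "motion": [
    [[0.024,0,0.023,0,0,0,-1],[0.048,0,0.052,0,0,0,-1],[0.069,0,0.084,0,0,0,-1],[0.087,0,0.118,0,0,0,-1],[0.101,0,0.15,0,0,0,-1],[0.11,0,0.175,0,0,0,-1],[0.114,0,0.19,0,0,0,-1],[0.114,0,0.19,0,0,0,-1],[0.114,0,0.19,0,0,0,-1]]
  ]
}}

```text
time_s: 17.05
ee_pos: [0.4359, -0.2374, 0.0782]
eef_rot: [-3.141, -0.004, 3.073]
force: [-0.4, 0.1, 0.5]
grip_width: 0.0003
grip_force: 0.0
```

```bash
python3 -c "
from lid import *
go(*[(tcp(t),RT) for t in (.15,.1,.06,.03,0)])
c=camera('side');save(c,'side1.png',(240,200,400,360),3.5)"
```

```text
at [ 0.4359 -0.2374  0.0782] q [-0.57  0.36  1.81 -0.    0.97 -2.07] w 0.0003 F [-0.4  0.1  0.5]
[0.007, 0.0, 0.02, -0.0001, -0.0007, -0.0] mm 5 deg 0
[0.01, 0.0, 0.039, -0.0001, -0.0007, -0.0] mm 10 deg 0
[0.011, 0.001, 0.054, -0.0001, -0.0007, -0.0] mm 14 deg 0
[0.012, 0.001, 0.065, -0.0001, -0.0007, -0.0] mm 17 deg 0
[0.013, 0.001, 0.077, -0.0001, -0.0007, -0.0] mm 19 deg 0
```

View pics/side1.png

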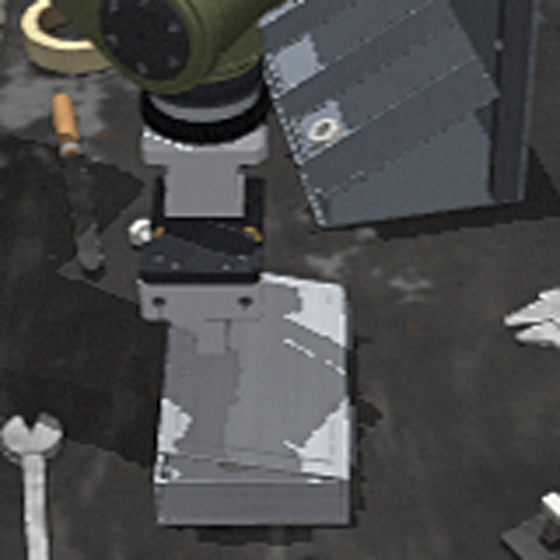

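The side view shows the lid almost shut under the fingers, near crop (215,350), with the nut still in its compartment at crop (323,128). Close the last bit in small steps.

{"fn": "play_rows", "kwargs": {
  "motion": [
    [[0.007,0,0.015,0,0,0,-1],[0.01,0,0.03,0,0,0,-1],[0.011,0,0.045,0,0,0,-1],[0.012,0,0.055,0,0,0,-1],[0.012,0,0.062,0,0,0,-1],[0.012,0,0.062,0,0,0,-1],[0.012,0,0.062,0,0,0,-1]]
  ]
}}

```text
time_s: 17.8
ee_pos: [0.4328, -0.237, 0.0627]
eef_rot: [-3.141, -0.004, 3.073]
force: [1.1, -0.4, 1.2]
grip_width: 0.0007
grip_force: 0.3
```

{"fn": "play_rows", "kwargs": {
  "motion": [
    [[0,0,0.006,0,0,0,-1],[0,0,0.006,0,0,0,-1],[0,0,0.006,0,0,0,-1]]
  ]
}}

```text
time_s: 18.1
ee_pos: [0.4328, -0.2371, 0.0612]
eef_rot: [-3.141, -0.004, 3.073]
force: [0.3, 0.0, 0.5]
grip_width: 0.0005
grip_force: 0.2
```

{"fn": "play_rows", "kwargs": {
  "motion": [
    [[0,0,0.004,0,0,0,-1],[0,0,0.004,0,0,0,-1],[0,0,0.004,0,0,0,-1]]
  ]
}}

```text
time_s: 18.4
ee_pos: [0.4331, -0.2372, 0.0603]
eef_rot: [-3.141, -0.004, 3.073]
force: [-0.3, 0.5, -0.4]
grip_width: 0.0006
grip_force: 0.3
```

{"fn": "play_rows", "kwargs": {
  "motion": [
    [[0,0,0.004,0,0,0,-1],[0,0,0.004,0,0,0,-1],[0,0,0.004,0,0,0,-1]]
  ]
}}

```text
time_s: 18.7
ee_pos: [0.433, -0.2372, 0.0594]
eef_rot: [-3.141, -0.004, 3.073]
force: [-1.9, 0.6, 1.6]
grip_width: 0.0007
grip_force: 0.8
```

{"fn": "play_rows", "kwargs": {
  "motion": [
    [[0,0,0.003,0,0,0,-1],[0,0,0.003,0,0,0,-1],[0,0,0.003,0,0,0,-1]]
  ]
}}

```text
time_s: 19.0
ee_pos: [0.433, -0.2372, 0.0586]
eef_rot: [-3.141, -0.004, 3.073]
force: [-1.7, 1.2, 1.9]
grip_width: 0.0003
grip_force: 1.0
```

{"fn": "play_rows", "kwargs": {
  "motion": [
    [[0,0,0.003,0,0,0,-1],[0,0,0.003,0,0,0,-1],[0,0,0.003,0,0,0,-1]]
  ]
}}

```text
time_s: 19.3
ee_pos: [0.4331, -0.2372, 0.0582]
eef_rot: [-3.141, -0.003, 3.073]
force: [-4.2, 2.6, 7.2]
grip_width: 0.0004
grip_force: 3.6
```

{"fn": "play_rows", "kwargs": {
  "motion": [
    [[0,0,0.002,0,0,0,-1],[0,0,0.002,0,0,0,-1],[0,0,0.002,0,0,0,-1]]
  ]
}}

```text
time_s: 19.6
ee_pos: [0.4331, -0.2373, 0.0581]
eef_rot: [-3.141, -0.003, 3.073]
force: [-6.0, 3.0, 13.3]
grip_width: 0.0005
grip_force: 6.7
```

{"fn": "play_rows", "kwargs": {
  "motion": [
    [[0,0,0.002,0,0,0,-1],[0,0,0.002,0,0,0,-1],[0,0,0.002,0,0,0,-1]]
  ]
}}

```text
time_s: 19.9
ee_pos: [0.4332, -0.2373, 0.058]
eef_rot: [-3.141, -0.003, 3.073]
force: [-7.4, 4.5, 19.9]
grip_width: 0.0004
grip_force: 9.7
```

About 20 N. Hold it briefly, then lift straight up slowly.

{"fn": "play_rows", "kwargs": {
  "motion": [
    [[0,0,0,0,0,0,-1],[0,0,0,0,0,0,-1],[0,0,0,0,0,0,-1],[0,0,0,0,0,0,-1],[0,0,0,0,0,0,-1]]
  ]
}}

```text
time_s: 20.4
ee_pos: [0.4332, -0.2373, 0.0579]
eef_rot: [-3.141, -0.003, 3.073]
force: [-8.0, 4.5, 19.1]
grip_width: 0.0006
grip_force: 9.7
```

{"fn": "play_rows", "kwargs": {
  "motion": [
    [[0,0,-0.01,0,0,0,-1],[0,0,-0.03,0,0,0,-1],[0,0,-0.1,0,0,0,-1],[0,0,-0.25,0,0,0,-1],[0,0,-0.4,0,0,0,-1],[0,0,-0.6,0,0,0,-1],[0,0,-0.6,0,0,0,-1],[0,0,-0.6,0,0,0,-1],[0,0,-0.6,0,0,0,-1]]
  ]
}}

```text
time_s: 21.3
ee_pos: [0.4332, -0.2369, 0.2058]
eef_rot: [3.142, -0.005, 3.073]
force: [1.0, -0.3, -0.6]
grip_width: 0.0002
grip_force: 0.0
```

```bash
python3 -c "
from w import *
wrist('w7');D=np.load('w7.npz')
for P,z in((D['P'],D['z']),):
    L=(P-TIN)@np.stack([tx,ty,[0,0,1]],1);m=(z>0)&(abs(L[...,0])<.045)&(abs(L[...,1])<.07)&(L[...,2]>.02)&(L[...,2]<.07);q=L[m];q=q[abs(q[:,2]-np.median(q[:,2]))<.004]
    w=np.linalg.svd(q-q.mean(0),full_matrices=False)[2][2];w*=np.sign(w[2]);print(len(q),np.median(q[:,2]),'slope',w[0],'z at front',np.median(q[q[:,0]<-.02][:,2]))
c=camera('side');P=world(c,c['T']);L=(P-TIN)@np.stack([tx,ty,[0,0,1]],1);m=(c['z_map']>0)&(abs(L[...,0])<.05)&(abs(L[...,1])<.08)&(L[...,2]>.03)&(L[...,2]<.06);q=L[m];w=np.linalg.svd(q-q.mean(0),full_matrices=False)[2][2];w*=np.sign(w[2]);print('side',w,np.median(q[:,2]))
print(get_obs()['force'])"
```

```text
7735 0.04028096658421543 slope -0.0005666908740970051 z at front 0.04028218889621685
side [ 7.54378416e-04 -9.97842540e-04  9.99999218e-01] 0.04102316589119409
[0.0238103  0.09178951 0.42267967]
```

The lid is shut and flat, with a slope under 0.001. The arm is clear, so hand in.

```bash
python3 -c "
from station import workorder
print(workorder.hand_in())"
```

```text
the job is handed in; nothing more can be done
None
```

The bush and ring stand flat side by side in the tin, the lid is shut and was pressed home with about 20 N, and the nut was left in its compartment; the job is handed in, but no verdict came back.

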